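# Roll the planting log over and set its pot

## Robot

A 6-joint arm with a two-finger parallel gripper is mounted at the origin on the work surface. World frame = base frame: x ahead of the robot, y to its left, z up, the work surface at z = 0. Lengths are in m, angles in rad, forces in N, time in s.
With the tool pointing down it reaches from about 0.275 to 0.825 m from the base axis. Payload 4.9 kg.
Tool frame: the origin (TCP) lies between the finger pads; the fingertips stand 14 mm ahead of it and the grasp point (between the pads) lies 5 mm behind it; z points along the fingers, y is the line along which they close (so a half turn about z gives the same grasp; the last joint's range is limited). The gripper opens to 85 mm and grips with 20 to 120 N. Pads are 22 mm wide; open, the fingers measure 114 mm over their backs; the gripper's body (76 mm by 85 mm) begins 54 mm behind the grasp point. The pads swing forward as they close: fully open they stand 13 mm farther back than shut.
Start: joints at [-1.426, 0.326, -0.193, 1.052, 0, 1.437], TCP at [0.151, -0.529, 0.212] pointing down, gripper open.
Joint ranges: [-2.65, 2.65], [-0.97, 1.79], [-1.3, 1.35], [-1.93, 2.1], [-1.47, 1.37], [-3.14, 3.14]. Speed limits (rad/s): [2.57, 2.57, 3.14, 3.14, 3.14, 3.14].

## Interface

Orientations are given as a unit quaternion [x, y, z, w].
In Python, from rig import arm gives the robot as it stands. Calls block until the motion is done:
- arm.goto(position, orientation): joint-space move of the TCP to a pose.
- arm.movel(position, attitude=None, speed=0.15, guard=None): straight line of the TCP; attitude=None keeps the orientation; speed is the mean speed in m/s. With guard (N) it stops when the force on the tool has changed by that much, and returns True; else False.
- arm.set_joints(angles): joint-space move.
- arm.gripper_open() and arm.grasp(): open the fingers fully, or close them until they stop; the grip force is fixed at half the most.
- arm.hold(seconds).
- arm.ik(position, orientation): joint angles nearest the present ones, or None.
- arm.observe(): the state.
- arm.get_image(name): name is "scene" or "top" or "wrist"; returns a dict with "color" (480x640x3 uint8, blue, green, red), "K" (3x3 intrinsics, pixels), "rvec" (rotation vector, rad) and "tvec" (3), from world to camera coordinates, as OpenCV has them. Camera axes: x right, y down, z forward; pixel columns grow to the right and rows downward; lengths in m; the calibration is good to about 2 mm. A picture is of the moment at which its call begins. There is no depth.
A pose or a line that the arm cannot do raises arm.PlanningError and nothing moves.
- arm.hand_in(): hands the job in; it is judged then, once.
The state is a dict: "time_s": time; "joint_positions": joint angles; "joint_vel": joint speeds; "tau": joint torques, N m; "ee_pos": TCP position; "eef_rot": TCP orientation; "contact_force": force on the tool from outside, world axes, zero at the start; "wrist_torque": the same for the moment, N m; "opening": opening from 0.0 (shut) to 1.0 (fully open); "grip_force": force on a finger pad.
Only numpy, scipy, OpenCV 4.12 (cv2) and the standard library are available. Lean on these libraries where they do the work, as an engineer would, in place of code of your own. Each camera call takes 0.05 s, during which the arm holds its last target. There are 200 camera calls.

## Task

Roll the loose planting log along the bench, without lifting it, until its carved pocket faces straight up and it lies still. Then stand the small round tapered pot upright in that pocket, setting it down rather than dropping it, and let go; leave everything else on the bench where it is.

Things in the scene. Friction and masses are not known exactly. Their poses are not given: they have to be found in the camera images.
- log: Loose dark wooden log with twelve flat sides, 180 mm long, 90 mm across flats, about 0.6 kg. Origin on its axis at mid-length, 45 mm above the bench; y along the log, z straight out of the carved pocket, which starts facing level, away from the robot. Rolls from flat to flat (24 mm, 30 degrees each; a quarter turn moves it 72 mm), stable on each; pushed slowly it does not roll on.
- log_pocket (a point): Centre of the pocket's flat floor at the log's mid-length, 12 mm from its axis (57 mm above the bench once it faces up); axes as the log's. Pocket 64 mm long (y), end walls 33 mm high, 52 mm wide (x), side walls 21 mm high; both log ends beyond are whole for 58 mm. The wood grips fingers (friction about 0.6): it rolls when they go up and over with its surface, a level push above its middle jams.
- pot_mid (a point): The small terracotta pot, solid, round, slightly tapered: 64 mm tall, 38 mm across the foot, about 42 mm at mid-height, 50 mm across the rim band (top 12 mm), about 0.12 kg, upright on the bench to the left, at one of three places among two other pots. This point is on its axis half-way up (32 mm above its foot); z points up.
- square_pot: Square terracotta pot, 70 x 70 x 60 mm, loose, to be left alone; origin at the centre of its underside.
- dish: Shallow round terracotta dish, 90 mm across and 35 mm tall, loose, to be left alone; origin at the centre of its underside.
- mister: White water bottle, 70 mm across and 190 mm tall, upright on the right, to be left alone; origin at the centre of its underside.
- reel: Reel of copper wire with black flanges lying flat, 100 mm across, 50 mm tall, on the right, to be left alone; origin at the centre of its underside.
- shears: Steel pruning shears lying flat, 160 mm long, 60 mm wide, 16 mm thick, to the right, nearer the robot than the log, to be left alone; origin at the pivot, at bench height; x along the blades.
Not all that is in view belongs to the job. What is shaped like the part that bears pot_mid but turquoise is not meant. There is more than one size of the log; the one meant has the size given above.

How it is judged:
By the outcome, as a careful person would: the job done as asked, in the order asked, and still so for the second after the job is handed in, with the robot touching nothing.
It also fails if it takes over 72 s, if anything falls off the work surface, if the arm or the gripper's body presses on something with over 40 N, if the wrist force passes 120 N, or if a joint passes its speed limit or range.

## Working session

There is one attempt and no reset: what is moved stays moved. The work goes in short steps, each a Python script; the robot and the scene stay as the last script left them, time stands still between calls to the robot, and variables do not carry over. Pictures are saved under pics/ and viewed, at most 10 in all, crops included, and the job is handed in when it is done.

```bash
mkdir -p pics; ls
python3 - <<'E'
from rig import arm
import cv2,numpy as np
for n in("scene","top"):
    d=arm.get_image(n);cv2.imwrite(f"pics/{n}0.png",d["color"]);np.savez(f"pics/{n}0.npz",**d)
    R=cv2.Rodrigues(d["rvec"])[0];print(n,d["K"].tolist(),(-R.T@d["tvec"].ravel()).round(3),R.round(3).tolist())
s=arm.observe();print(s["time_s"],s["eef_rot"])
E
```

```text
pics
scene [[558.7247601705326, 0.0, 305.80070640007034], [0.0, 558.7247601705326, 244.67918523701186], [0.0, 0.0, 1.0]] [ 1.119 -0.566  1.25 ] [[0.717, 0.697, 0.001], [0.567, -0.583, -0.582], [-0.405, 0.418, -0.813]]
top [[464.0033510207145, 0.0, 329.5155180894787], [0.0, 464.0033510207145, 233.0076113152923], [0.0, 0.0, 1.0]] [0.377 0.028 1.129] [[-0.018, -1.0, 0.009], [-0.991, 0.017, -0.136], [0.136, -0.011, -0.991]]
0.1 [ 9.90301830e-01  1.38930434e-01  4.72206007e-06 -7.88002530e-04]
```

View pics/top0.png

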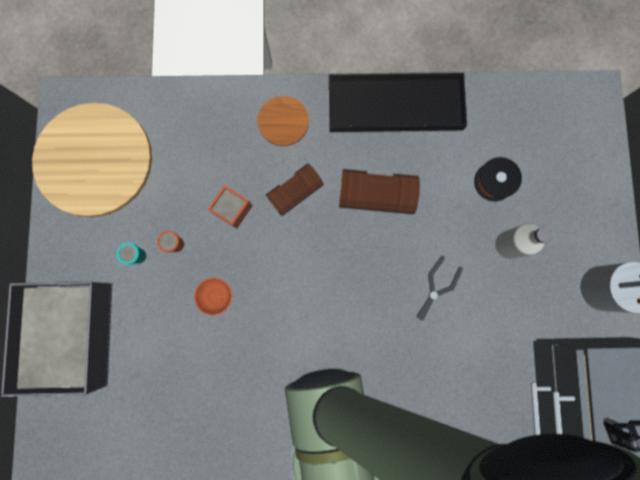

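View pics/scene0.png

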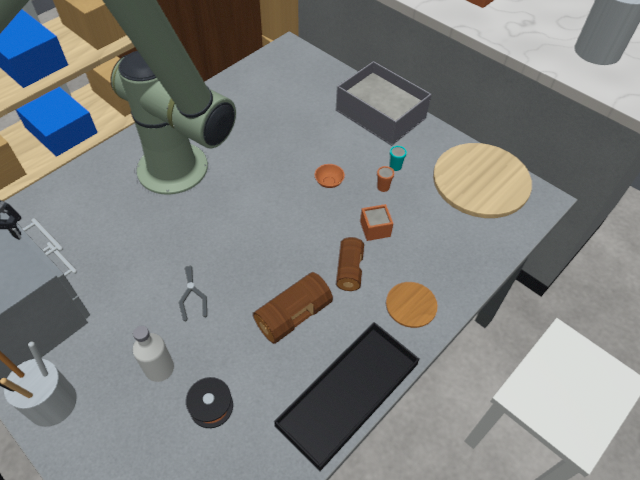

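The top view shows two brown logs: the large one centred at (380,191), with its notch on the far side, and the small one at (295,189). It also shows a terracotta round pot at (169,242), a turquoise pot at (128,253), the square pot at (230,206) and the dish at (213,296).

Lookalikes:
- **Pot:** terracotta (169,242) or turquoise (128,253). I choose terracotta.
- **Log:** large (380,191) or small (295,189). I choose the large one, about 79 px or 180 mm long.

The next step is to measure both and check them in a close crop.

```bash
cat > h.py <<'E'
import cv2,numpy as np
from scipy.spatial.transform import Rotation as Ro
def ray(d,uv):
    R=cv2.Rodrigues(d["rvec"])[0];c=-R.T@np.ravel(d["tvec"])
    p=cv2.undistortPoints(np.float64(uv).reshape(-1,1,2),d["K"],None)[:,0]
    return c,np.c_[p,np.ones(len(p))]@R
def plane(d,uv,z):
    c,v=ray(d,uv);return c+v*((z-c[2])/v[:,2])[:,None]
def cnts(d,lo,hi,amin=60):
    m=cv2.inRange(cv2.cvtColor(d["color"],cv2.COLOR_BGR2HSV),lo,hi)
    m=cv2.morphologyEx(m,cv2.MORPH_CLOSE,np.ones((3,3)))
    return [c for c in cv2.findContours(m,cv2.RETR_EXTERNAL,cv2.CHAIN_APPROX_NONE)[0] if cv2.contourArea(c)>amin]
def down(yaw): # tool z down; tool x at angle yaw, tool y at yaw-90deg
    return (Ro.from_euler("z",yaw)*Ro.from_quat([1,0,0,0])).as_quat()
E
python3 - <<'E'
import cv2,numpy as np
from h import *
for n in("top","scene"):
    d=dict(np.load(f"pics/{n}0.npz"))
    hsv=cv2.cvtColor(d["color"],cv2.COLOR_BGR2HSV)
    if n=="top":
        print(hsv[191,370],hsv[191,295],hsv[296,213],hsv[234,165],hsv[242,169],hsv[120,283],hsv[230,350])
    for c in cnts(d,(2,100,40),(20,255,255)):
        (x,y),r=cv2.minEnclosingCircle(c);b=cv2.minAreaRect(c)
        print(n,cv2.contourArea(c),np.round((x,y,r),1),np.round(plane(d,[(x,y)],.05)[0],3))
        if n=="top" and abs(x-380)<15 and abs(y-191)<12: print("rect",plane(d,cv2.boxPoints(b),.045).round(4).tolist(), cv2.boxPoints(b).round(1).tolist())
t=dict(np.load("pics/top0.npz"))["color"]
s=dict(np.load("pics/scene0.npz"))["color"]
a=cv2.resize(t[150:270,100:440],None,fx=2.3,fy=2.3,interpolation=3)
b=cv2.resize(s[140:350,240:450],(300,300),interpolation=3)
o=np.zeros((590,790,3),np.uint8);o[:a.shape[0],:a.shape[1]]=a;o[285:585,:300]=b
cv2.imwrite("pics/crop.png",o)
E
```

```text
[  9 140  91] [  9 132  89] [  9 170 182] [ 12  45 143] [ 30  10 130] [ 13 157 172] [102  18 139]
top 1062.5 [212.5 296.1  19.1] [0.383 0.288 0.05 ]
top 382.0 [169.5 242.5  13. ] [0.509 0.39  0.05 ]
top 80.5 [ 64.5 196.   18.6] [0.624 0.64  0.05 ]
top 946.5 [228.9 206.3  21.1] [0.593 0.252 0.05 ]
top 2577.5 [379.  191.5  41. ] [ 0.623 -0.104  0.05 ]
rect [[0.5909, -0.0089, 0.045], [0.6784, -0.0188, 0.045], [0.6579, -0.203, 0.045], [0.5706, -0.1912, 0.045]] [[339.3999938964844, 205.60000610351562], [342.70001220703125, 169.8000030517578], [419.5, 176.89999389648438], [416.20001220703125, 212.8000030517578]]
top 1190.5 [294.1 188.4  27.9] [0.633 0.098 0.05 ]
top 872.5 [ 80.8 160.6  48.2] [0.709 0.607 0.05 ]
top 119.5 [119.  179.   46.2] [0.663 0.514 0.05 ]
top 1905.5 [282.7 120.   25.4] [0.804 0.124 0.05 ]
scene 156.0 [ 15.5 388.   17.4] [ 0.331 -0.683  0.05 ]
scene 148.5 [ 11.  363.5  16.7] [ 0.271 -0.661  0.05 ]
scene 1748.5 [411.2 304.4  25.6] [0.833 0.101 0.05 ]
scene 2699.0 [293.3 307.3  40.7] [ 0.631 -0.106  0.05 ]
scene 1081.5 [350.5 263.9  26.3] [0.647 0.087 0.05 ]
scene 856.5 [376.  222.   20.1] [0.606 0.238 0.05 ]
scene 299.5 [384.1 178.6  12.6] [0.52  0.376 0.05 ]
scene 509.0 [329.  174.5  14.4] [0.395 0.277 0.05 ]
scene 714.5 [  1.1 162.5  26.5] [-0.33  -0.363  0.05 ]
scene 1057.0 [117.5  79.9  36.8] [-0.402  0.097  0.05 ]
scene 83.0 [479.5   0.   12.5] [0.194 1.346 0.05 ]
scene 6803.5 [227.  17.  72.] [-0.416  0.593  0.05 ]
scene 2102.5 [89.5 17.  39.4] [-0.783  0.236  0.05 ]
```

View pics/crop.png

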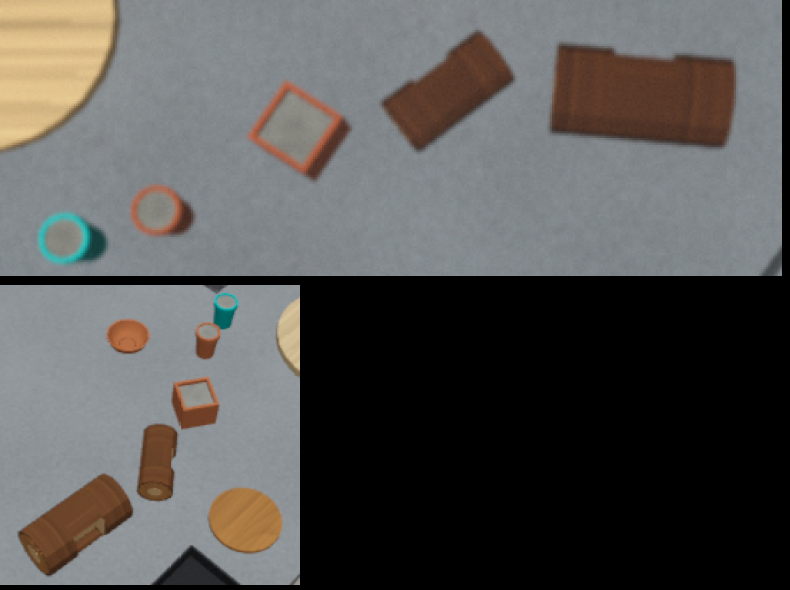

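The crop confirms the choice: the terracotta tapered pot, beside its turquoise twin, and the large log with its pocket on the far side. Next I'll roll one flat.

```bash
cat > roll.py <<'E'
from h import *
from rig import arm
C=np.array([.6245,-.1058]);A=np.radians(-6.3);n=np.array([np.cos(A),np.sin(A)]);Q=down(A)
def roll(k,first=False,pen=.002,u0=.033):
    c=C-n*.024*k
    P=lambda u,z:np.r_[c+n*u,z]
    if first: arm.goto(P(u0,.30),Q)
    arm.movel(P(u0,.125),speed=.15)
    hit=arm.movel(P(u0,.08),speed=.02,guard=4)
    o=arm.observe();z0=o["ee_pos"][2];print("touch",hit,z0.round(4),o["contact_force"].round(1),o["opening"])
    if not hit: return
    r=np.array([u0-.011+.012,.084]);th=np.radians(60)
    d=-pen*np.array([np.cos(th),np.sin(th)])
    for a in np.radians([4,8,14,20,26,31]):
        R=np.array([[np.cos(a),-np.sin(a)],[np.sin(a),np.cos(a)]])
        m=R@(r+d)-r
        g=arm.movel(P(u0+m[0],z0+m[1]),speed=.03,guard=45)
        o=arm.observe();print(int(np.degrees(a)+.5),g,o["contact_force"].round(1),(o["ee_pos"]-P(u0+m[0],z0+m[1])).round(4))
        if g: break
    p=o["ee_pos"].copy();p[2]=.14;arm.movel(p,speed=.1)
    arm.movel(P(u0-.024,.14),speed=.15);print(arm.observe()["time_s"])
E
python3 - <<'E'
from roll import *
p=arm.observe()["ee_pos"].copy();p[2]=.33;arm.movel(p,speed=.25)
roll(0,True)
d=arm.get_image("scene");cv2.imwrite("pics/s1.png",cv2.resize(d["color"][220:380,200:420],(770,560),interpolation=3))
E
```

```text
touch False 0.0801 [-0.1 -0.4  0.1] 0.9982824266246645
```

View pics/s1.png

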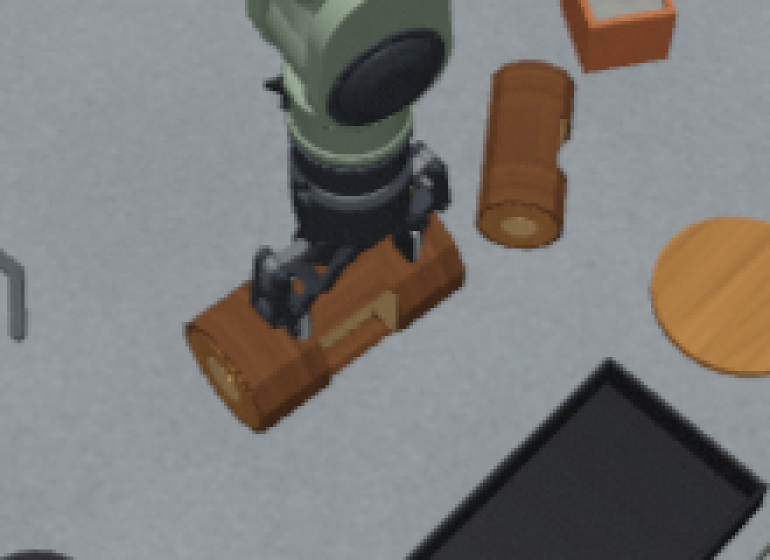

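The gripper stands over the far shoulder of the log and hasn't touched it yet; the open tips sit farther back than I assumed. I'll move closer to the axis and descend further.

```bash
sed -i 's/u0=.033/u0=.029/; s/P(u0,.08),speed/P(u0,.06),speed/; s/\.084\])/.0865])/' roll.py
python3 - <<'E'
from roll import *
arm.movel(np.r_[arm.observe()["ee_pos"][:2],.125],speed=.15)
roll(0)
d=arm.get_image("scene");cv2.imwrite("pics/s2.png",cv2.resize(d["color"][220:380,200:420],(770,560),interpolation=3))
E
```

```text
touch False 0.06 [-0.3  0.1  0.5] 0.9978078040649198
```

View pics/s2.png

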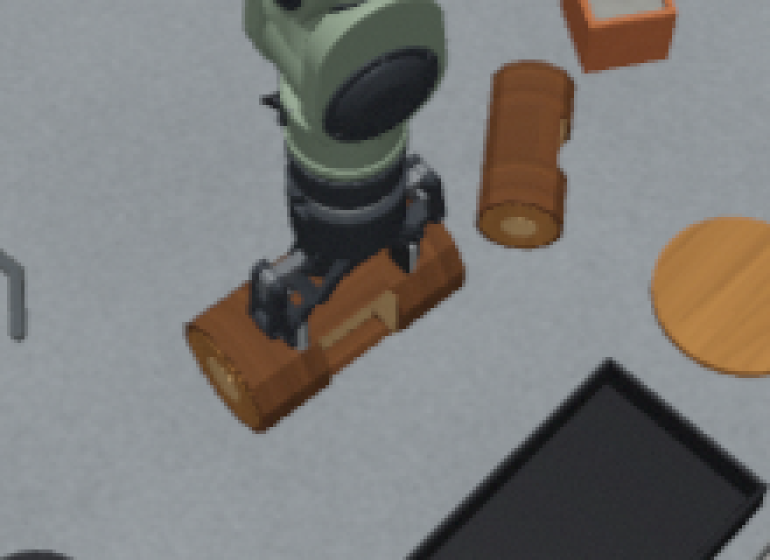

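The fingers hang on the far side without touching. I'll check the log's position with the scene camera (end-face centre at about (265,329)) against the fingertips at (286,319) and (318,297).

Run:
```python
from roll import *
d=arm.get_image("scene")
for z in(.045,.055,.07,.09):print(z,plane(d,[(265.1,328.6),(285.7,318.6),(317.7,296.6)],z).round(4)[:,:2].tolist())
o=arm.observe();print(o["ee_pos"].round(4),o["time_s"],o["contact_force"])
w=arm.get_image("wrist");cv2.imwrite("pics/w1.png",w["color"])
# silhouettes in log u coord at z=.045
for n,dd in(("scene",dict(np.load("pics/scene0.npz"))),("top",dict(np.load("pics/top0.npz")))):
    for c in cnts(dd,(2,100,40),(20,255,255),2000):
        x,y=c[:,0].mean(0)
        if np.hypot(*(plane(dd,[(x,y)],.05)[0,:2]-C))>.05: continue
        cam,_=ray(dd,[(0,0)])
        _,v=ray(dd,c[:,0]); 
        q=plane(dd,c[:,0],.045)[:,:2]-C
        s=q@[-n[1],n[0]]
        # tangent planes: elevation angle in u-z plane
        ph=np.unwrap(np.arctan2(v@np.r_[n,0],-v[:,2]))
        for lo,hi in((-.08,-.045),(.045,.075)):
            k=(s>lo)&(s<hi);a,b=ph[k].min(),ph[k].max();m=(a+b)/2
            uc=(cam[:2]-C)@n;h=cam[2]
            print(n,lo,"u of axis",round(uc+np.tan(m)*(h-.045),4),"radius",round(np.sin((b-a)/2)*(h-.045)/np.cos(m),4))
```

```text
0.045 [[0.6215, -0.1924], [0.6377, -0.1391], [0.651, -0.0405]]
0.055 [[0.6256, -0.1955], [0.6417, -0.1427], [0.6549, -0.0448]]
0.07 [[0.6318, -0.2002], [0.6477, -0.148], [0.6607, -0.0514]]
0.09 [[0.6401, -0.2064], [0.6557, -0.1551], [0.6685, -0.0601]]
[ 0.6533 -0.109   0.06  ] 11.0333 [-0.30061789 -0.21157038 -0.51825768]Traceback (most recent call last):
  File "<stdin>", line 14, in <module>
TypeError: bad operand type for unary -: 'str'
```

View pics/w1.png

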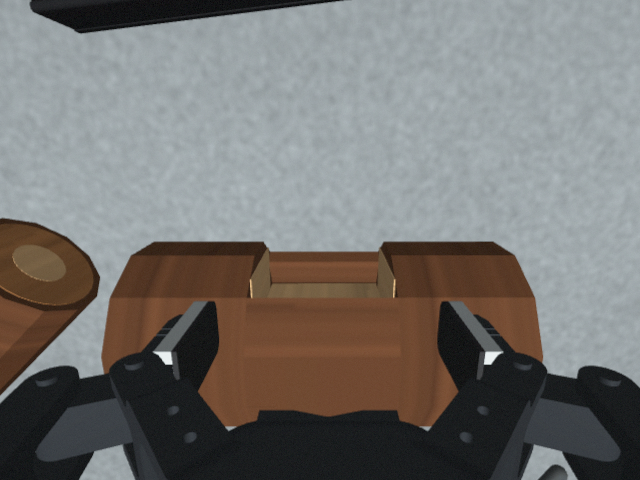

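The wrist view shows both pads above the log's whole shoulders, either side of the pocket at (320,275), with the pad edges still above the surface. The open tips are therefore well behind the TCP, so I'll keep descending under guard.

Run:
```python
from roll import *
p=arm.observe()["ee_pos"].copy();p[2]=.042
print(arm.movel(p,speed=.02,guard=3)); o=arm.observe();print(o["ee_pos"].round(4),o["contact_force"].round(2),o["grip_force"])
w=arm.get_image("wrist");cv2.imwrite("pics/w2.png",w["color"])
w["rvec"]=np.ravel(w["rvec"])
R=cv2.Rodrigues(w["rvec"])[0];c=-R.T@np.ravel(w["tvec"]);print("cam",c.round(4),(c[:2]-C)@n)
# log shoulder edges as seen at wrist (v=242 far silhouette vertex, v=297 flat edge): elevation of rays in u-z
d2=np.load("pics/top0.npz")
for zz in (.045,.0233*2,.078,.09): print(zz,[((plane(w,[(u,v)],zz)[0,:2]-C)@n).round(4) for u,v in((200,242),(200,297),(215,297))])
```

```text
True
[ 0.6538 -0.109   0.0516] [-0.   -0.39 -0.4 ] 0.05965854157693684
cam [ 0.7229 -0.1171  0.2144] 0.09908780468673875
0.045 [np.float64(0.0512), np.float64(0.0229), np.float64(0.0229)]
0.0466 [np.float64(0.0517), np.float64(0.0236), np.float64(0.0236)]
0.078 [np.float64(0.0605), np.float64(0.0377), np.float64(0.0377)]
0.09 [np.float64(0.0639), np.float64(0.0431), np.float64(0.0431)]
```

View pics/w2.png

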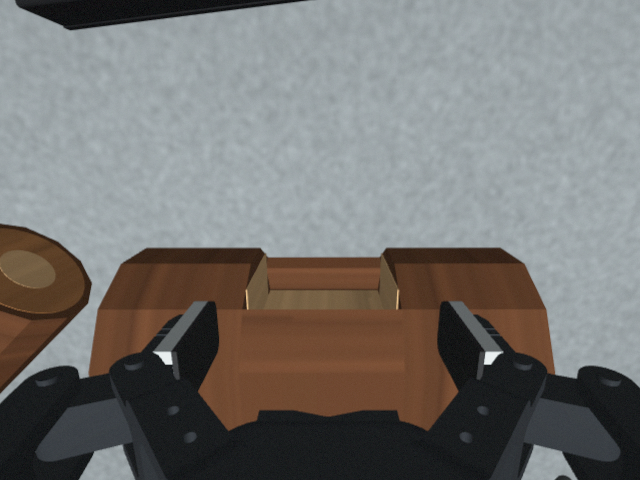

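The pads now sit at the log's surface and the guard has tripped. I'll probe the contact in 1 mm steps and work out the true tip height from the pad corners at (205,302) and (216,355).

Run:
```python
from roll import *
w=arm.get_image("wrist");o=arm.observe();T=Ro.from_quat(o["eef_rot"]).as_matrix()
for dz in(-.04,-.03,-.02,-.01,0,.014):
    P=[o["ee_pos"]+T@[sx*.011,sy*.0425,dz] for sx in(-1,1) for sy in(-1,1)]
    print(dz,cv2.projectPoints(np.array(P),w["rvec"],w["tvec"],w["K"],None)[0][:,0].round(0).tolist())
for z in(.0505,.0495,.0485,.0475,.0465):
    g=arm.movel(np.r_[o["ee_pos"][:2],z],speed=.01,guard=12);arm.hold(.1)
    q=arm.observe();print(z,g,q["ee_pos"].round(4),q["contact_force"].round(2),q["wrist_torque"].round(2))
```

```text
-0.04 [[214.0, 359.0], [439.0, 359.0], [209.0, 306.0], [444.0, 306.0]]
-0.03 [[221.0, 345.0], [432.0, 345.0], [217.0, 294.0], [436.0, 295.0]]
-0.02 [[227.0, 332.0], [425.0, 332.0], [224.0, 284.0], [429.0, 285.0]]
-0.01 [[233.0, 321.0], [420.0, 321.0], [230.0, 276.0], [423.0, 276.0]]
0 [[238.0, 311.0], [415.0, 311.0], [235.0, 268.0], [418.0, 268.0]]
0.014 [[245.0, 299.0], [409.0, 299.0], [242.0, 258.0], [411.0, 259.0]]
0.0505 False [ 0.6545 -0.1091  0.051 ] [1.89 0.02 5.94] [-0.06 -0.24  0.  ]
0.0495 False [ 0.6549 -0.1092  0.0509] [0.63 0.58 8.77] [ 0.05 -0.02 -0.09]
0.0485 False [ 0.6557 -0.1093  0.0507] [ 0.67  0.61 11.27] [ 0.17 -0.14 -0.03]
0.0475 False [ 0.6567 -0.1094  0.0505] [ 1.53  1.28 14.31] [ 0.16 -0.17 -0.02]
0.0465 False [ 0.6576 -0.1095  0.0503] [ 2.1   1.37 17.27] [ 0.28 -0.31 -0.01]
```

The contact is real: the open tips are 36 mm behind the TCP and the arm gives about 3 N/mm. Now the roll.

```bash
sed -i 's/P(u0,.125)/P(u0,.07)/; s/P(u0,.06),speed=.02,guard=4/P(u0,.046),speed=.02,guard=4/; s/pen=.002/pen=.004/; s/p\[2\]=.14/p[2]=.085/; s/P(u0-.024,.14)/P(u0-.024,.085)/' roll.py
python3 - <<'E'
from roll import *
arm.movel(np.r_[arm.observe()["ee_pos"][:2],.07],speed=.1)
roll(0)
d=arm.get_image("scene");w=arm.get_image("wrist")
cv2.imwrite("pics/s3.png",np.vstack([cv2.resize(d["color"][230:370,220:380],(400,350),interpolation=3),cv2.resize(w["color"],(400,250))]))
E
```

```text
touch True 0.0515 [ 0.5 -0.6  1.7] 1.0012316036012685
4 False [ 5.   0.3 10.7] [ 0.0039 -0.0005  0.003 ]
8 False [ 3.7  0.9 12.3] [ 0.004  -0.0005  0.0034]
14 False [ 2.8  0.6 15.8] [ 0.0043 -0.0005  0.004 ]
20 False [ 1.1  1.2 20.4] [ 0.0044 -0.0006  0.0047]
26 False [-1.8  2.  26.3] [ 0.0044 -0.0006  0.0055]
31 False [-2.3  2.8 32.6] [ 0.005  -0.0006  0.0065]
18.3
```

View pics/s3.png

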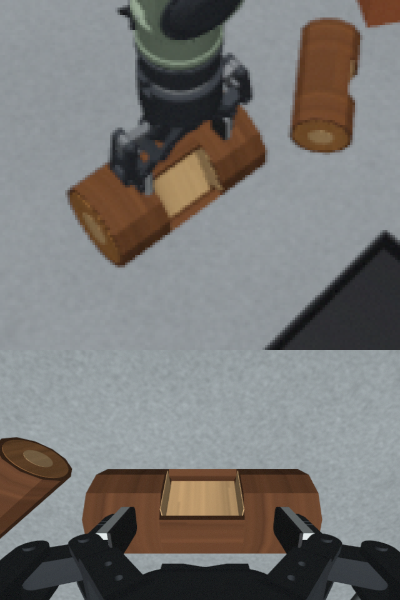

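The pocket floor, at (185,185) in the scene crop, now faces obliquely up: one flat rolled. I'll repeat this twice.

Run:
```python
from roll import *
roll(1)
roll(2)
p=arm.observe()["ee_pos"].copy();p[0]-=.05;p[2]=.22;arm.movel(p,speed=.25)
d=arm.get_image("scene");w=arm.get_image("wrist");np.savez("pics/sc4.npz",**d);np.savez("pics/w4.npz",**w)
cv2.imwrite("pics/s4.png",np.vstack([cv2.resize(d["color"][200:340,200:360],(480,290),interpolation=3),cv2.resize(w["color"],(480,300))]))
print(arm.observe()["time_s"])
```

```text
touch True 0.0516 [ 0.   0.3 -0.1] 1.001718177686128
4 False [ 3.6  1.5 10.6] [ 0.0039 -0.0005  0.0029]
8 False [ 3.   0.7 12.1] [ 0.004  -0.0005  0.0032]
14 False [ 3.3  1.7 16.1] [ 0.0043 -0.0005  0.0038]
20 False [ 1.   2.  20.9] [ 0.0045 -0.0006  0.0045]
26 False [-0.7  2.5 28. ] [ 0.0046 -0.0006  0.0053]
31 False [-2.7  4.1 33.2] [ 0.0052 -0.0006  0.0064]
22.8333
touch True 0.0516 [-0.   0.6  5.2] 1.0007418519460318
4 False [ 3.5  1.7 10.2] [ 0.0044 -0.0005  0.0028]
8 False [ 4.5  1.1 11.8] [ 0.0046 -0.0006  0.0032]
14 False [ 2.8  1.5 15.8] [ 0.005  -0.0006  0.0039]
20 False [ 1.5  2.2 22.2] [ 0.0052 -0.0007  0.0046]
26 False [-0.4  1.5 28.8] [ 0.0054 -0.0007  0.0054]
31 False [-3.   4.6 35.9] [ 0.0057 -0.0007  0.0064]
27.2583
28.0833
```

View pics/s4.png

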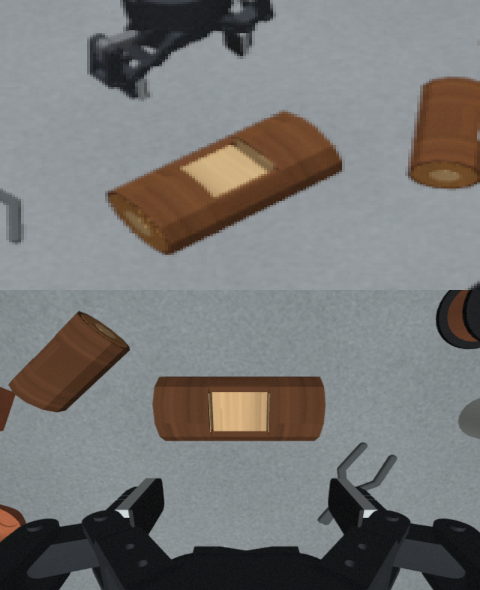

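The wrist view shows the pocket square-on and facing up, at about (240,412) in the picture. Next I'll compute the pocket centre and look at the pot from above with the wrist camera.

Run:
```python
from roll import *
for f in("w4","sc4"):
    d=dict(np.load(f"pics/{f}.npz"))
    for c in cnts(d,(10,60,150),(28,190,255),200):
        x,y=c[:,0].mean(0);P=plane(d,[(x,y)],.057)[0,:2]
        if np.hypot(*(P-(C-.072*n)))>.05: continue
        for z in(.057,.078):
            q=plane(d,c[:,0],z)[:,:2]-(C-.072*n);u=q@n;s=q@[-n[1],n[0]]
            print(f,z,"u",np.percentile(u,[1,99]).round(4),"s",np.percentile(s,[1,99]).round(4))
        b=plane(d,cv2.boxPoints(cv2.minAreaRect(c)),.057)[:,:2];e=[b[1]-b[0],b[2]-b[1]]
        print("edges",[(np.hypot(*v).round(3),np.degrees(np.arctan2(v[1],v[0])).round(1)) for v in e])
pot=np.array([.509,.388])
for a in(84,-96):
    q=down(np.radians(a));t=np.array([np.cos(np.radians(a)),np.sin(np.radians(a))])
    for p in(np.r_[pot-.07*t,.2],np.r_[pot,.05],np.r_[pot,.2],np.r_[C-.072*n,.11],np.r_[C-.072*n,.2]):
        j=arm.ik(p,q);print(a,None if j is None else np.round(j,2))
```

```text
w4 0.057 u [-0.0295  0.0252] s [-0.0319  0.0335]
w4 0.078 u [-0.0244  0.0268] s [-0.0302  0.0309]
edges [(np.float64(0.064), np.float64(-96.2)), (np.float64(0.055), np.float64(175.1))]
sc4 0.057 u [-0.0324  0.0204] s [-0.0211  0.0343]
sc4 0.078 u [-0.021   0.0309] s [-0.0279  0.0266]
edges [(np.float64(0.057), np.float64(88.7)), (np.float64(0.056), np.float64(-10.8))]
84 [ 0.44  0.42 -0.09  1.07  0.    2.12]
84 [ 0.54  0.63 -0.14  0.8   0.    2.21]
84 [0.54 0.5  0.05 1.12 0.   2.21]
84 [-0.31  0.43 -0.31  0.83  0.    1.37]
84 [-0.31  0.36 -0.18  1.03  0.    1.37]
-96 [ 0.62  0.6   0.22  1.18  0.   -0.85]
-96 [ 0.54  0.63 -0.14  0.8   0.   -0.93]
-96 [ 0.54  0.5   0.05  1.12  0.   -0.93]
-96 [-0.31  0.43 -0.31  0.83  0.   -1.77]
-96 [-0.31  0.36 -0.18  1.03  0.   -1.77]
```

Pocket centre: u ≈ +2 mm, s ≈ 0 from prediction, yaw −6.2°. Now the pot look.

Run:
```python
from roll import *
pot=np.array([.509,.388]);a=np.radians(84);q=down(a);t=np.array([np.cos(a),np.sin(a)])
arm.goto(np.r_[pot-.07*t,.2],q)
w=arm.get_image("wrist");np.savez("pics/w5.npz",**w);im=w["color"].copy()
for c in cnts(w,(2,90,60),(20,255,255),300):
    (x,y),r=cv2.minEnclosingCircle(c);m=cv2.fitEllipse(cv2.convexHull(c))
    P=plane(w,[m[0]],.064)[0]; e=plane(w,[(m[0][0]+m[1][1]/2,m[0][1])],.064)[0]
    print(np.round((x,y,r),1),"ell",np.round(m[0],1),np.round(m[1],1),P.round(4),"rad",np.hypot(*(e-P)[:2]).round(4))
    cv2.ellipse(im,m,(255,0,0),1)
for c in cnts(w,(80,100,60),(100,255,255),300): print("turq",plane(w,[cv2.minEnclosingCircle(c)[0]],.064)[0].round(3))
cv2.imwrite("pics/w5.png",im);print(arm.observe()["time_s"])
```

```text
[438.  381.   33.1] ell [437.  380.7] [42.  63.5] [0.5893 0.1563 0.064 ] rad 0.0298
[617.  342.5  49.7] ell [627.8 345.4] [ 83.9 115.9] [0.7629 0.1755 0.064 ] rad 0.0528
[437.4 272.4  58.7] ell [433.6 271.5] [100.4 115.9] [0.5891 0.2657 0.064 ] rad 0.0497
[204.5 256.8  48.9] ell [204.2 257.6] [87.7 97.6] [0.3959 0.2987 0.064 ] rad 0.0414
[329.  132.8  33.4] ell [329.3 132.9] [63.7 66.5] [0.5119 0.3885 0.064 ] rad 0.0257
[543.   11.5  79.8] ell [545.3  13.2] [ 40.  152.1] [0.6735 0.4539 0.064 ] rad 0.0543
turq [0.484 0.471 0.064]
29.6833
```

View pics/w5.png

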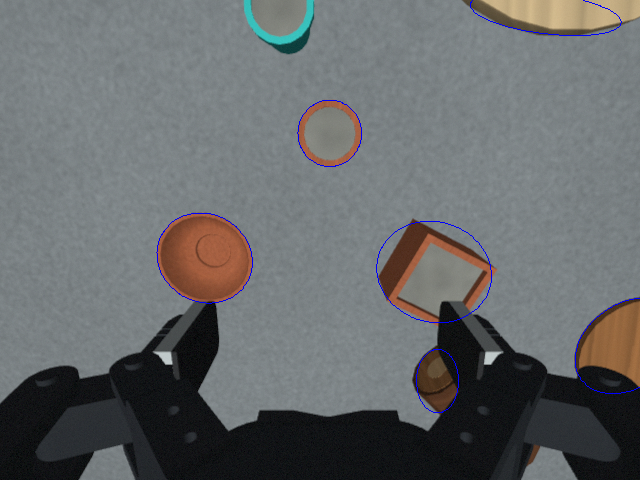

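The pot's rim fits a clean ellipse at (329,133), giving (0.512, 0.3885); the turquoise pot is 87 mm away along tool x, clear of the fingers. The open-tip offset is in doubt, so I'll grasp high first and check the opening.

Run:
```python
from roll import *
pot=np.array([.5119,.3885]);q=down(np.radians(84))
arm.goto(np.r_[pot,.12],q)
print(arm.movel(np.r_[pot,.052],speed=.06,guard=6))
o=arm.observe();print(o["ee_pos"].round(4),o["contact_force"].round(1))
arm.grasp();o=arm.observe();print(o["opening"],o["grip_force"],o["contact_force"].round(1),o["time_s"])
```

```text
False
[0.5123 0.3887 0.0525] [-0.8 -0.  -0.5]
0.0018042093726494007 0.0 [ 0.2 -0.3 -0.9] 32.2417
```

The fingers closed above the pot, so the tips really are higher than stated. I'll touch the pot's top gently with them shut to calibrate the height.

Run:
```python
from roll import *
pot=np.array([.5119,.3885])
print(arm.movel(np.r_[pot,.018],speed=.025,guard=3.5))
o=arm.observe();print(o["ee_pos"].round(4),o["contact_force"].round(1),o["time_s"])
```

```text
True
[0.5123 0.3887 0.0444] [0.7 0.2 2.6] 32.8083
```

With the fingers shut the tips are 20 mm behind the reported TCP, and open about 36 mm, so everything shifts by about 34 mm. I'll grasp the rim at TCP z ≈ 0.012.

Run:
```python
from roll import *
pot=np.array([.5119,.3885]);q=down(np.radians(84));t=np.array([np.cos(np.radians(84)),np.sin(np.radians(84))])
arm.movel(np.r_[pot,.07],speed=.15);arm.gripper_open()
g=arm.movel(np.r_[pot,.012],speed=.06,guard=6)
o=arm.observe();print(g,o["ee_pos"].round(4),o["contact_force"].round(1))
if not g:
    arm.grasp();o=arm.observe();print(o["opening"],o["grip_force"],o["ee_pos"].round(4))
    if .4<o["opening"]<.75:
        arm.movel(np.r_[pot,.15],speed=.15);o=arm.observe();print(o["opening"],o["grip_force"],o["contact_force"].round(1))
        pk=C-.072*n+.002*n
        arm.goto(np.r_[pk-.07*t,.22],q);arm.hold(.3)
        w=arm.get_image("wrist");np.savez("pics/w6.npz",**w);o=arm.observe();print(o["opening"],o["time_s"])
        for c in cnts(w,(10,60,120),(28,190,255),200):
            x,y=c[:,0].mean(0);P=plane(w,[(x,y)],.057)[0,:2]
            if np.hypot(*(P-pk))>.05: continue
            for z in(.057,.078,.09):
                r=plane(w,c[:,0],z)[:,:2]-pk;print(z,"u",np.percentile(r@n,[1,99]).round(4),"s",np.percentile(r@[-n[1],n[0]],[1,99]).round(4))
```

```text
False [0.5123 0.3887 0.0125] [-0.4 -0.3  0.2]
0.5598856583851264 61.347899436950684 [0.5121 0.3888 0.0127]
0.5663670562459816 61.81837320327759 [-0.7 -0.1 -0.6]
0.5658897724252269 38.9167
0.057 u [-0.0294  0.0265] s [-0.0328  0.0371]
0.078 u [-0.0275  0.0249] s [-0.0308  0.0347]
0.09 u [-0.0264  0.0239] s [-0.0296  0.0333]
```

The pot is held with opening 0.56, which matches the 50 mm rim. Pocket centre refined: u −1 mm, s +2 mm. Placing it now.

Run:
```python
from roll import *
q=down(np.radians(83.8));pk=C-.071*n+.0018*np.array([-n[1],n[0]])
arm.goto(np.r_[pk,.16],q);arm.movel(np.r_[pk,.085],speed=.06);arm.hold(.3)
g=arm.movel(np.r_[pk,.064],speed=.015,guard=3)
o=arm.observe();print(g,o["ee_pos"].round(4),pk.round(4),o["contact_force"].round(1),o["wrist_torque"].round(2),o["opening"],o["time_s"])
```

```text
True [ 0.5542 -0.0962  0.0697] [ 0.5541 -0.0962] [-0.7  0.5  6.2] [ 0.02 -0.02 -0.  ] 0.5681574985739549 42.0417
```

Contact came at 0.0697 against an expected 0.0697, so the foot is on the pocket floor. Now release, back off and check.

Run:
```python
from roll import *
q=down(np.radians(83.8));pk=C-.071*n+.0018*np.array([-n[1],n[0]]);t=np.array([np.cos(np.radians(84)),np.sin(np.radians(84))])
arm.gripper_open();arm.hold(.2)
arm.movel(np.r_[pk,.2],speed=.08);arm.movel(np.r_[pk-.07*t,.24],speed=.2);arm.hold(.3)
o=arm.observe();print(o["opening"],o["contact_force"].round(1),o["time_s"])
for nm in("wrist","scene","top"):
    w=arm.get_image(nm);np.savez(f"pics/f_{nm}.npz",**w)
    for c in cnts(w,(2,90,60),(20,255,255),60):
        h=cv2.convexHull(c)
        if len(h)<5: continue
        m=cv2.fitEllipse(h);P=plane(w,[m[0]],.121)[0,:2]
        if np.hypot(*(P-pk))<.1: print(nm,"px",np.round(m[0]),np.round(m[1]),"err",(P-pk).round(4))
    # saturated terracotta (rim) only
    for c in cnts(w,(5,130,120),(14,255,255),30):
        h=cv2.convexHull(c)
        if len(h)<5: continue
        m=cv2.fitEllipse(h);P=plane(w,[m[0]],.121)[0,:2]
        if np.hypot(*(P-pk))<.06: print(nm,"rim",np.round(m[0]),np.round(m[1]),"err",(P-pk).round(4))
    if nm=="scene":
        for nme,z,uv in(("rim",.121,pk),("foot",.057,pk)): print(nme,cv2.projectPoints(np.r_[uv,z],w["rvec"],w["tvec"],w["K"],None)[0].ravel().round(1))
```

```text
0.9991613202310434 [-0.2  0.5  0.2] 45.3417
wrist px [328. 122.] [131. 276.] err [0.0017 0.0101]
wrist rim [327. 137.] [68. 70.] err [-0.0001 -0.0001]
scene px [274. 287.] [50. 86.] err [ 0.0354 -0.0304]
scene rim [274. 272.] [18. 22.] err [ 0.0041 -0.0022]
rim [273.1 270.7]
foot [274.3 284.6]
top px [377. 221.] [51. 90.] err [-0.0141  0.0074]
top rim [380. 216.] [23. 24.] err [-0.0028  0.0016]
```

The rim is a near-circle at 121 mm height, within 0.2 mm of the target in the wrist view. The pot stands upright and free.

```bash
python3 -c "
from rig import arm
print(arm.hand_in())"
```

```text
the job is handed in; nothing more can be done
None
```

I rolled the log a quarter turn so its pocket faces up, set the terracotta pot upright in it, released it and handed the job in at about 45 s; the result of the judging was not shown.

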